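# Clip the dicing cassette into the vegetable cutter and jog it

## Task

Take the dicing cassette, the one with the square grid of blades, and press it into the pocket of the vegetable cutter's sloping bed until the sprung rollers snap over its edges and it lies flat and fully home. Only then tilt the jog stick on the control box sideways, towards the cutter, hold it well over for about two seconds and let it spring back upright. Leave the other cassette and the glass jar where they are.

Things in the scene. Friction and masses are not known exactly. Their poses are not given: they have to be found in the camera images.
- grid_mid (a point): Centre of the DICING cassette (the one to fit): flat white plastic frame 70 (its x) by 90 (y) by 8 mm, its two windows filled with a square grid of thin steel blades. An upright black handle in its middle, 12 mm thick (x), 40 mm wide (y), rises to 64 mm above the underside. This point: half-way up, 32 mm above the underside; z out of the handle. A half turn about z makes no difference.
- grid: The same dicing cassette, 0.11 to 0.22 kg, loose; origin at the centre of its underside, axes as above. At the start it lies flat on the counter in the right half of the table, turned about the vertical.
- slab_mid (a point): The slicing cassette, to be left alone: same frame, size and handle, but its windows are closed by solid steel plate with one narrow dark, slightly slanted blade line each. Point and axes as for the dicing one. Which of the two lies nearer to the cutter changes.
- bed: Sloping bed of the vegetable cutter, the grey and aluminium machine on the left: a plane 250 by 150 mm tilted 30 degrees, lower end towards the robot, 72 to 198 mm above the counter. Origin: centre of the pocket, on the bed's surface, 135 mm up. x up the slope, y across to the left, z square out of the bed (up and towards the robot).
- pocket_seat (a point): Where the fitted cassette's centre point comes to lie: 32 mm above the bed's origin along its z, axes as the bed's. The pocket shows a dark rectangle (62 by 82 mm) between two ledges at x = +-39 mm, 5 mm high. The fitted cassette lies with its underside on the bed, its 90 mm along y, its handle square to the bed.
- roller_l (a point): Centre of the sprung steel roller at the pocket's left: 16 mm diameter, 34 mm long, axis along the bed's x, 13 mm above the bed. It reaches 3 mm over the cassette's edge. Pressed square to the bed the cassette drives both rollers outwards (10 to 20 N in all) from about 19 mm above its seat; 5 mm above the seat they spring back over its top edge and pull it down.
- roller_r (a point): The same at the pocket's right. Dark housings behind the rollers, 49 to 74 mm from the bed's middle line, are 24 mm high. The rollers also draw the cassette true across the bed by a mm or two. Laid on the rollers without pressing, it does not go in.
- jogbox: Control box of the cutter: grey plastic, 100 (x) by 90 (y) by 50 mm high, fixed on the counter to the right of the cutter, at the back. Origin: centre of its underside; x away from the robot, y to the left (towards the cutter), turned a little about the vertical.
- jog_knob (a point): Centre of the black ball knob (26 mm diameter) of the jog stick, a steel rod 10 mm thick. It stands 70 mm above the stick's pivot, which is in the middle of the control box's top: 120 mm above the counter when upright.
- jog_side (a joint): Tilt of the jog stick along the box's y, rad: 0 upright, positive towards +y (left, towards the cutter), stops at +-0.5. Spring-centred (0.45 N m per rad, about 3 N at the knob when right over): it returns upright when let go. At least 0.3 counts as well over.
- jog_fore (a joint): Tilt of the same stick along the box's x, rad: 0 upright, positive away from the robot, stops at +-0.5, same spring. Keep it within 0.2.
- jar: Bystander: loose glass jar, 56 mm across and 80 mm high, at the back between the cutter and the control box; origin under its centre.
Not all that is in view belongs to the job. Leave any red or yellow look-alike of the grid alone. Leave any pink look-alike of the jogbox alone.

How it is judged:
On the way, in this order (a step that is already met when the one before it is completed fails the run):
1. the dicing cassette is snapped fully home in the pocket (x of grid_mid in the frame of bed between -0.007 and 0.007 m and y of grid_mid in the frame of bed between -0.005 and 0.005 m and z of grid_mid in the frame of bed between 0.028 and 0.0345 m and angle between the z axis of grid_mid and the z axis of bed, either way round below 0.06 rad and angle between the x axis of grid_mid and the x axis of bed, either way round below 0.12 rad), for 0.2 s.
2. with the cassette home, the jog stick is held over towards the cutter for a second (all of step 1 and value of joint jog_side above 0.3 rad and value of joint jog_fore between -0.2 and 0.2 rad), for 1 s.
At the end, for the whole second after the job is handed in: The dicing cassette lies fully home in the pocket (within 7 mm along and 5 mm across the slope, not more than 2.5 mm above its seat, flat within 0.06 rad, square within 0.12 rad) and at rest, and the jog stick is upright again (within 0.06 rad) (all of step 1 and value of joint jog_side between -0.06 and 0.06 rad and value of joint jog_fore between -0.06 and 0.06 rad and linear speed of grid below 0.02 m/s); the robot touches nothing.
It fails at once if the jog stick is tilted while the cassette is not home ((value of joint any of jog_side, jog_fore above 0.2 rad or value of joint any of jog_side, jog_fore below -0.2 rad) and not (x of grid_mid in the frame of bed between -0.007 and 0.007 m and y of grid_mid in the frame of bed between -0.005 and 0.005 m and z of grid_mid in the frame of bed between 0.028 and 0.0345 m and angle between the z axis of grid_mid and the z axis of bed, either way round below 0.06 rad and angle between the x axis of grid_mid and the x axis of bed, either way round below 0.12 rad)).
It fails at once if the other cassette is disturbed (distance of slab_mid from where it was at the start of the episode above 0.03 m).
It fails at once if the jar is disturbed (distance of jar from where it was at the start of the episode above 0.03 m).
It also fails if it takes over 62 s, if anything falls off the work surface, if the arm or the gripper's body presses on something with over 40 N, if the wrist force passes 120 N, or if a joint passes its speed limit or range.

## Robot

A 7-joint arm with a two-finger parallel gripper is mounted at the origin on the work surface. World frame = base frame: x ahead of the robot, y to its left, z up, the work surface at z = 0. Lengths are in m, angles in rad, forces in N, time in s.
With the tool pointing down it reaches from about 0.4 to 0.85 m from the base axis. Payload 10.4 kg.
Tool frame: the origin (TCP) lies midway between the tips of the shut fingers; the grasp point (between the pads) lies 19 mm behind it (grip_point_offset is the distance from the TCP to the grasp point, in m); y points along the fingers, z is the direction in which the jaws open and shut, and the axes are right-handed (so a half turn about y gives the same grasp; the last joint's range is limited). The gripper opens to 85 mm and grips with 20 to 120 N. Pads are 22 mm wide; open, the fingers measure 114 mm over their backs; the gripper's body (76 mm by 85 mm) begins 54 mm behind the grasp point. The pads swing forward as they close: fully open they stand 13 mm farther back than shut.
Start: joints at [1.123, 0.332, -0.065, 1.46, 0.022, 1.35, -0.088], TCP at [0.258, -0.569, 0.231] pointing down, gripper open.
Joint ranges: [-2.6, 2.6], [-0.5, 2.12], [-1.47, 1.34], [0.16, 2.42], [-1.27, 4.41], [0.06, 2.06], [-2.6, 2.6]. Speed limits (rad/s): [2.22, 2.22, 2.79, 2.79, 3.14, 3.14, 3.14].

## Interface

Orientations are given as a unit quaternion [x, y, z, w].
In Python, from workcell import * gives the robot as it stands.
- The arm moves only by the tool send_rows, never from a script. Its argument "motion" is a list of rows, each a list of 7 numbers: the opening in per cent of the stroke, from 0 (shut) to 100 (fully open), then the shift along the tool's x, y, z in m, then the turn, a rotation vector about the tool's x, y, z in rad. In form: [[claw, tx, ty, tz, ax, ay, az], ...]. A call has 1 to 10 rows; each row is the pose to reach, as a shift and turn from the pose commanded when the call began, along the tool's axes at that moment; what a row does not reach only later rows make up. A row lasts 1/12 s, in which the tool goes at most 41.7 mm and 7.16 degrees, less where a joint would pass 70% of its speed; a pose out of reach is approached as far as the arm can. A call with a gripper value outside its range is refused whole. The fingers move at their own pace and stop on an object; "squeeze" is the grip in N (left out, the last holds). Time passes only in rows, so rows that repeat a pose let the fingers close. It gives the time, the measured TCP pose, the force and the opening at its end, in the units of the state.
- get_obs(): the state, without advancing time (a new reading comes with each control period).
- camera(name): name is "side" or "top" or "wrist"; returns a dict with "pixels" (400x640x3 uint8, red, green, blue), "range_z" (400x640 float32, m along the optical axis (not along the pixel's ray), 0 where there is no reading), "fovy" (degrees; the focal length in pixels is half the picture's height over the tangent of half this angle, whatever the lens; pixels are square), "cx", "cy" (the principal point, pixels), "view" (4x4, takes a point from world to camera coordinates); the wrist camera has in their place "T_tool_cam" (4x4, takes a point from camera to tool coordinates, whose origin is the TCP and whose axes are the tool frame's). Camera axes: x right, y down, z forward; pixel columns grow to the right and rows downward; lengths in m; the calibration is good to about 2 mm. A picture is of the moment at which its call begins: read the wrist's pose just before it.
- hand_in(): hands the job in, once; it reports no verdict.
The state is a dict: "clock": time; "joint_pos": joint angles; "joint_velocities": joint speeds; "tau": joint torques, N m; "position": TCP position; "ee_rot": TCP orientation; "ft_force": force on the tool from outside, world axes, zero at the start; "torque": the same for the moment, N m; "grip_width": opening from 0.0 (shut) to 1.0 (fully open).
Only numpy, scipy, OpenCV 4.12 (cv2) and the standard library are available. Lean on these libraries where they do the work, as an engineer would, in place of code of your own. Each camera call takes 0.05 s, during which the arm holds its last target.

## Working session

There is one attempt and no reset: what is moved stays moved. The work goes in short steps, Python scripts to look and compute and a tool call to move; the robot and the scene stay as the last step left them, time stands still between calls to the robot, and variables do not carry over. Pictures are saved under pics/ and viewed, and the job is handed in when it is done.

Besides the shell and the picture viewer there is one more tool, called after "Request:" by a JSON object that holds its "name" and its "arguments", one argument or row to a line. send_rows: Moves the arm, as the interface text tells. Its arguments: {"type":"object","properties":{"motion":{"type":"array"},"squeeze":{"type":"number"}},"required":["motion"]}

```bash
ls; mkdir -p pics; python3 - <<'E'
from workcell import *
import cv2,numpy as np
o=get_obs();print({k:np.round(v,3) for k,v in o.items()})
for n in ("side","top","wrist"):
    c=camera(n);cv2.imwrite(f"pics/{n}0.png",c["pixels"][...,::-1]);np.savez(f"{n}0.npz",**c)
    print(n,c["fovy"],c["cx"],c["cy"],np.round(c.get("view",c.get("T_tool_cam")),3).tolist())
E
```

```text
pics
{'clock': np.float64(0.0), 'joint_pos': array([ 1.123,  0.333, -0.065,  1.461,  0.022,  1.35 , -0.089]), 'joint_velocities': array([ 0.   ,  0.001,  0.   , -0.   ,  0.   , -0.   ,  0.   ]), 'tau': array([-1.0000e-03, -6.2544e+01,  4.9000e-02, -3.9161e+01,  1.6000e-02,
        1.0000e-02,  0.0000e+00]), 'position': array([ 0.257, -0.569,  0.231]), 'ee_rot': array([-0.149,  0.692, -0.691,  0.149]), 'ft_force': array([-0.317, -1.204,  0.356]), 'torque': array([ 0.012, -0.023, -0.044]), 'grip_width': np.float64(0.999)}
side 42.964771109266174 315.4796757315841 199.7004496566629 [[-0.925, -0.38, -0.003, 0.507], [-0.289, 0.707, -0.645, 0.26], [0.247, -0.596, -0.764, 1.009], [0.0, 0.0, 0.0, 1.0]]
top 45.700809330226456 322.1460386149856 192.82366941517256 [[-0.005, -1.0, 0.025, -0.059], [-0.984, 0.001, -0.181, 0.575], [0.18, -0.025, -0.983, 0.968], [0.0, 0.0, 0.0, 1.0]]
wrist 67.07032461881236 320.9728270171034 202.23543215560466 [[0.001, 0.961, 0.275, -0.07], [0.001, -0.275, 0.961, -0.142], [1.0, -0.0, -0.001, 0.0], [0.0, 0.0, 0.0, 1.0]]
```

View pics/side0.png

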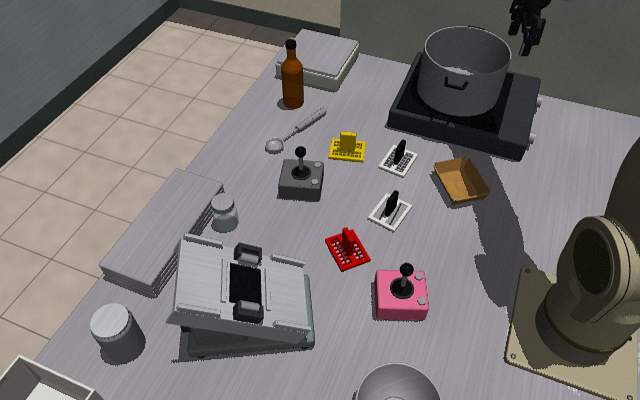

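View pics/top0.png

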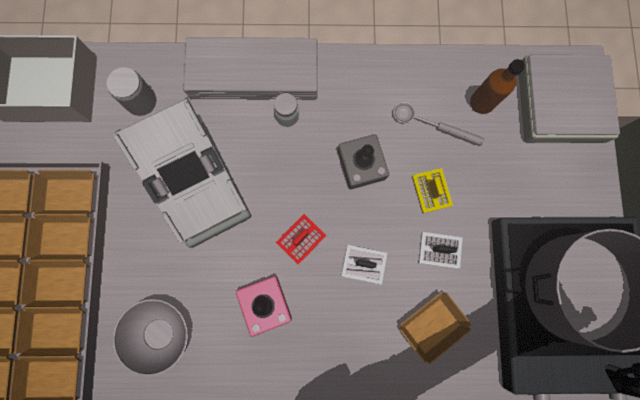

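View pics/wrist0.png

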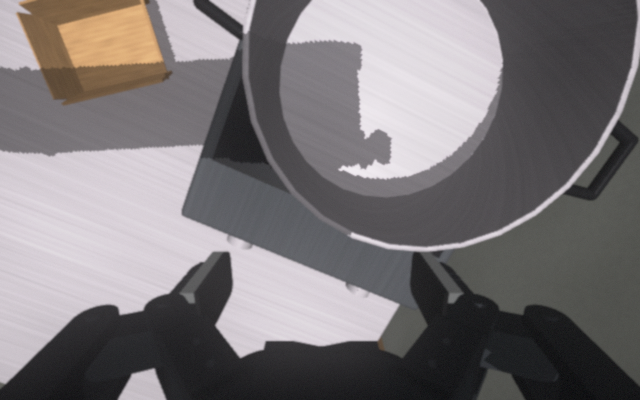

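In the top picture there are four cassette-like things: red at (301,239), white at (365,265), white at (441,250) and yellow at (433,190). The white one at (441,250) looks like the grid. I'll confirm it in an enlarged crop and measure.

```bash
cat > h.py <<'E'
import numpy as np,cv2
from scipy.spatial.transform import Rotation as R
def load(n): return dict(np.load(n))
def cloud(c,T=None):
    f=200/np.tan(np.radians(float(c["fovy"]))/2)
    v,u=np.mgrid[0:400,0:640]
    z=c["range_z"].astype(float)
    p=np.stack([(u-c["cx"])/f*z,(v-c["cy"])/f*z,z],-1)
    M=np.linalg.inv(c["view"]) if "view" in c else T@c["T_tool_cam"]
    p=p@M[:3,:3].T+M[:3,3]; p[z==0]=np.nan
    return p
def proj(c,P):
    f=200/np.tan(np.radians(float(c["fovy"]))/2)
    V=c["view"];q=np.asarray(P)@V[:3,:3].T+V[:3,3]
    return np.stack([q[...,0]/q[...,2]*f+c["cx"],q[...,1]/q[...,2]*f+c["cy"]],-1)
def crop(c,u0,v0,u1,v1,s,name,grid=None):
    im=c["pixels"][v0:v1,u0:u1,::-1]
    im=cv2.resize(im,None,fx=s,fy=s,interpolation=cv2.INTER_CUBIC);cv2.imwrite(name,im)
E
python3 - <<'E'
from h import *
t=load("top0.npz");s=load("side0.npz")
a=[]
for c,b in ((t,(335,215,475,295)),(s,(350,130,450,240))):
    u0,v0,u1,v1=b
    a.append(cv2.resize(c["pixels"][v0:v1,u0:u1,::-1],(400,int(400*(v1-v0)/(u1-u0))),interpolation=cv2.INTER_CUBIC))
h=max(x.shape[0] for x in a)
cv2.imwrite("pics/cand.png",np.hstack([cv2.copyMakeBorder(x,0,h-x.shape[0],0,0,0) for x in a]))
crop(t,105,85,265,255,3,"pics/bed.png")
crop(t,325,115,405,200,6,"pics/jog.png")
p=cloud(t)
for n,(u,v) in dict(grid=(425,250),slab=(350,260),handle=(441,248),slope=(195,200),slope2=(155,140),knob=(365,153),boxtop=(350,150),jar=(286,103)).items():
    print(n,np.round(np.nanmedian(p[v-1:v+2,u-1:u+2].reshape(-1,3),0),4))
E
```

```text
grid [ 0.4543 -0.2892  0.0064]
slab [ 0.4331 -0.1222  0.0068]
handle [ 0.455  -0.3087  0.0631]
slope [0.5507 0.1981 0.1039]
slope2 [0.6556 0.2613 0.1757]
knob [ 0.6436 -0.1463  0.1267]
boxtop [ 0.6707 -0.1224  0.0508]
jar [0.7672 0.0173 0.0795]
```

View pics/cand.png

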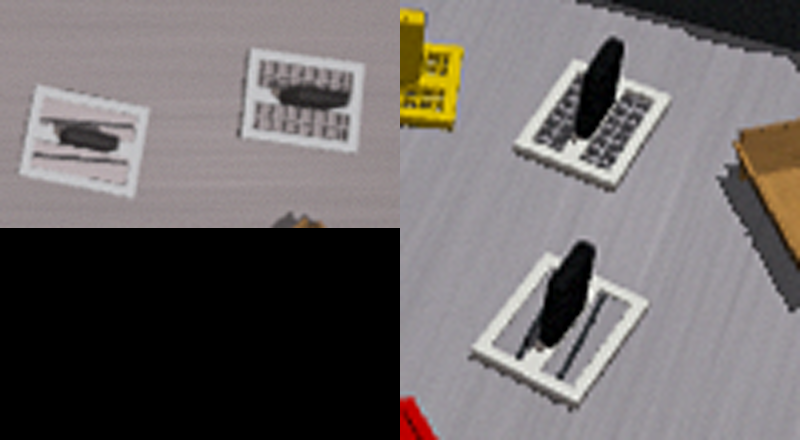

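View pics/bed.png

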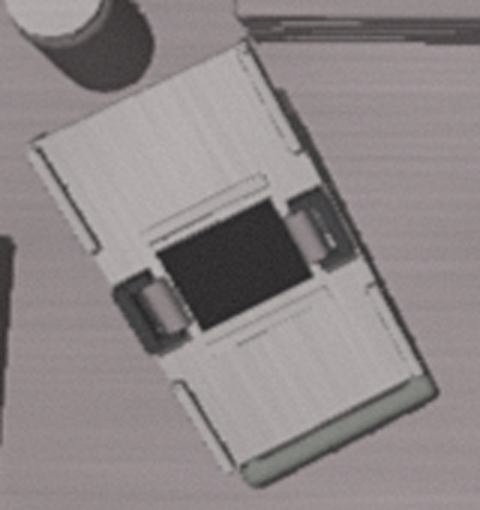

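View pics/jog.png

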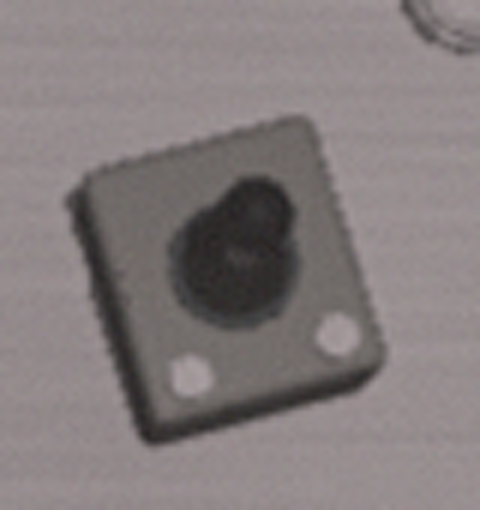

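The crop confirms it: the cassette at top (441,250) has the square blade grid in both windows, so it is the dicing cassette. The one at (365,265) has solid plates with a slanted line each, so it is the slicing cassette. The bed's dark pocket is at about (183,173), and the grey box at (363,161) with its knob at (367,150). Next I'll measure the poses.

```bash
python3 - <<'E'
from h import *
for nm in ("top0.npz","side0.npz"):
    c=load(nm);p=cloud(c);x,y,z=p[...,0],p[...,1],p[...,2];px=c["pixels"].astype(int)
    print(nm,"table z",np.nanmedian(z[(abs(x-.45)<.02)&(abs(y+.21)<.02)]) )
    # grid frame
    for n,(gx,gy) in dict(grid=(.455,-.312),slab=(.435,-.137)).items():
        near=(abs(x-gx)<.07)&(abs(y-gy)<.07)
        m=near&(px.min(-1)>190)&(z<.02)&(z>.001) if 0 else near&(z>.004)&(z<.03)
        P=p[m][:,:2]
        r=cv2.minAreaRect((P*1000).astype(np.float32)); print(n,"frame rect",r,m.sum())
        h=near&(z>.055)
        P=p[h]; r=cv2.minAreaRect((P[:,:2]*1000).astype(np.float32)); print(n,"handle top",r,P.mean(0),h.sum())
    # box
    m=(abs(x-.65)<.09)&(abs(y+.145)<.09)&(z>.046)&(z<.054)
    r=cv2.minAreaRect((p[m][:,:2]*1000).astype(np.float32));print("box",r,m.sum(),np.median(z[m]))
    m=(abs(x-.65)<.06)&(abs(y+.145)<.06)&(z>.108)
    P=p[m]; A=np.c_[2*P,np.ones(len(P))]; s=np.linalg.lstsq(A,(P**2).sum(1),rcond=None)[0]
    print("knob sphere",s[:3],np.sqrt(s[3]+s[:3]@s[:3]),"n",len(P),"mean",P.mean(0))
    # bed plane
    m=(x>.48)&(x<.74)&(y>.1)&(y<.34)&(z>.07)&(z<.2)
    P=p[m]; rng=np.random.default_rng(0);best=0
    for _ in range(500):
        q=P[rng.choice(len(P),3,False)];n=np.cross(q[1]-q[0],q[2]-q[0]);n/=np.linalg.norm(n)+1e-12
        k=abs((P-q[0])@n)<.0025
        if k.sum()>best: best=k.sum();K=k
    for _ in range(5):
        o=P[K].mean(0);n=np.linalg.svd(P[K]-o,full_matrices=False)[2][2];n*=np.sign(n[2]);K=abs((P-o)@n)<.002
    up=np.array([0,0,1])-n*n[2];up/=np.linalg.norm(up);left=np.cross(n,up)
    print("bed n",n,"tilt",np.degrees(np.arccos(n[2])),"yaw up",np.degrees(np.arctan2(up[1],up[0])),K.sum())
    # dark rect pixels in plane
    full=(abs((p-o)@n)<.012)&m
    Q=np.c_[(P[K]-o)@up,(P[K]-o)@left]
    r=cv2.minAreaRect((Q*1000).astype(np.float32));print("bed rect",r)
    cen=o+up*r[0][0]/1000+left*r[0][1]/1000;print("bed rect centre",cen)
    dk=m&(px.max(-1)<45)
    nl,lab,st,ce=cv2.connectedComponentsWithStats(dk.astype(np.uint8)); i=1+st[1:,4].argmax()
    D=p[lab==i]-o
    Q=np.c_[D@up,D@left];r=cv2.minAreaRect((Q*1000).astype(np.float32));print("dark",r,st[i],"height",np.median(D@n))
    print("dark centre",o+up*r[0][0]/1000+left*r[0][1]/1000)
E
```

```text
top0.npz table z 8.312928545872733e-05
grid frame rect ((453.97125244140625, -311.914306640625), (133.300537109375, 134.83572387695312), 89.99710845947266) 777
grid handle top ((455.1609802246094, -323.7687072753906), (39.91773986816406, 12.359752655029297), 81.80718231201172) [ 0.4550086  -0.32265473  0.0628823 ] 116
slab frame rect ((434.2695007324219, -136.52056884765625), (137.46299743652344, 136.47006225585938), 0.7415651679039001) 1107
slab handle top ((424.7322082519531, -153.10687255859375), (39.05155563354492, 11.953978538513184), 77.79080200195312) [ 0.42473567 -0.15310929  0.06294603] 111
box ((650.8231811523438, -152.41799926757812), (100.08796691894531, 89.5580062866211), 15.877217292785645) 1345 0.049753690964463804
knob sphere [ 0.65103078 -0.15220779  0.12179198] 0.011608877787428355 n 128 mean [ 0.64937381 -0.1513541   0.12773858]
bed n [-0.44366294 -0.23017417  0.86613108] tilt 29.987888385434697 yaw up 27.420471304518244 6136
bed rect ((-7.994972229003906, -0.850067138671875), (250.4181365966797, 150.1374053955078), 0.17974373698234558)
bed rect centre [0.60062529 
[... 850 characters left out ...]
, -149.451416015625), (99.66072845458984, 94.26124572753906), 15.609086990356445) 905 0.05021320390441797
knob sphere [ 0.64687732 -0.1490516   0.12258225] 0.01121787905957228 n 98 mean [ 0.64493963 -0.14539932  0.12631635]
bed n [-0.44184677 -0.23188258  0.86660366] tilt 29.933670107640197 yaw up 27.690630452573192 6306
bed rect ((-9.730827331542969, -0.40411376953125), (251.50184631347656, 152.01956176757812), 0.14485213160514832)
bed rect centre [0.59653804 0.21758241 0.13520758]
dark ((-9.661657333374023, 16.082950592041016), (62.71470642089844, 117.18521881103516), 0.03800923749804497) [ 229  263   34   61 1341] height 0.0006477586717207803
dark centre [0.58892962 0.23220906 0.1352421 ]
```

```bash
cat >> h.py <<'E'
def pose(o): 
    T=np.eye(4);T[:3,:3]=R.from_quat(o["ee_rot"]).as_matrix();T[:3,3]=o["position"];return T
def delta(o,pos,Rt):
    T=pose(o);d=T[:3,:3].T@(np.asarray(pos)-T[:3,3]);w=R.from_matrix(T[:3,:3].T@Rt).as_rotvec()
    return np.round(d,4),np.round(w,4)
def toolR(approach,zdir):
    y=np.asarray(approach,float);y/=np.linalg.norm(y);z=np.asarray(zdir,float);z-=y*(y@z);z/=np.linalg.norm(z)
    return np.c_[np.cross(y,z),y,z]
E
python3 - <<'E'
from h import *
from workcell import *
o=get_obs();print(pose(o).round(3))
p=cloud(load("top0.npz")).reshape(-1,3);p=p[~np.isnan(p[:,0])]
a=np.array([.257,-.569]);b=np.array([.453,-.321])
for t in np.linspace(0,1,9):
    q=a+t*(b-a);k=np.hypot(*(p[:,:2]-q).T)<.07
    print(q.round(3),p[k,2].max().round(3) if k.any() else None)
cy=np.radians(-8.05)
for s in (1,-1):
    Rt=toolR([0,0,-1],s*np.array([np.cos(cy),np.sin(cy),0]))
    print(s,delta(o,[.453,-.321,.16],Rt))
E
```

```text
[[-0.911 -0.     0.412  0.257]
 [-0.412  0.001 -0.911 -0.569]
 [ 0.    -1.    -0.001  0.231]
 [ 0.     0.     0.     1.   ]]
[ 0.257 -0.569] 0.35
[ 0.282 -0.538] 0.35
[ 0.306 -0.507] 0.35
[ 0.33  -0.476] 0.195
[ 0.355 -0.445] 0.196
[ 0.38  -0.414] 0.195
[ 0.404 -0.383] 0.178
[ 0.428 -0.352] 0.067
[ 0.453 -0.321] 0.067
1 (array([-0.2805,  0.0709, -0.1455]), array([ 1.0000e-03, -1.0055e+00, -5.0000e-04]))
-1 (array([-0.2805,  0.0709, -0.1455]), array([6.0000e-04, 2.1361e+00, 1.1000e-03]))
```

Request:
{"name": "send_rows", "arguments": {
  "motion": [
    [100,0,-0.04,0,0,0,0],
    [100,-0.28,-0.04,-0.145,0,-1.005,0],
    [100,-0.28,-0.04,-0.145,0,-1.005,0],
    [100,-0.28,-0.04,-0.145,0,-1.005,0],
    [100,-0.28,-0.04,-0.145,0,-1.005,0],
    [100,-0.28,-0.04,-0.145,0,-1.005,0],
    [100,-0.28,-0.04,-0.145,0,-1.005,0],
    [100,-0.28,-0.04,-0.145,0,-1.005,0],
    [100,-0.28,-0.04,-0.145,0,-1.005,0],
    [100,-0.28,-0.04,-0.145,0,-1.005,0]
  ]
}}

```text
clock: 0.98
position: [0.4568, -0.3159, 0.2714]
ee_rot: [-0.467, 0.53, -0.53, 0.469]
ft_force: [0.3, 0.4, 0.2]
grip_width: 0.999
```

Request:
{"name": "send_rows", "arguments": {
  "motion": [
    [100,0,0.04,0,0,0,0],
    [100,0,0.08,0,0,0,0],
    [100,0,0.1,0,0,0,0],
    [100,0,0.1,0,0,0,0]
  ]
}}

```text
clock: 1.32
position: [0.45, -0.321, 0.1663]
ee_rot: [-0.464, 0.537, -0.531, 0.462]
ft_force: [-0.7, 0.5, 0.4]
grip_width: 0.999
```

```bash
cat > w.py <<'E'
from h import *
from workcell import *
import sys
n=sys.argv[1]
o=get_obs();c=camera("wrist");cv2.imwrite(f"pics/{n}.png",c["pixels"][...,::-1]);np.savez(f"{n}.npz",T=pose(o),**c)
print(o["clock"].round(2),pose(o).round(4).tolist(),o["ft_force"].round(2),o["grip_width"])
E
python3 w.py w1
```

```text
Traceback (most recent call last):
  File "w.py", line 6, in <module>
    print(o["clock"].round(2),pose(o).round(4).tolist(),o["ft_force"].round(2),o["grip_width"])
          ^^^^^^^^^^^^^^^^
AttributeError: 'float' object has no attribute 'round'
```

View pics/w1.png

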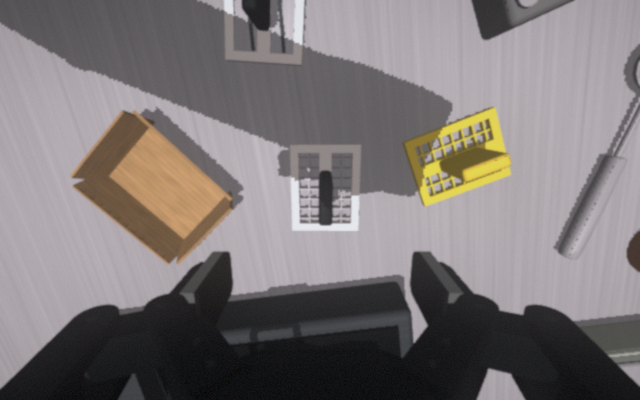

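The wrist view shows the dicing cassette upright between the jaws, with its handle at (326,198). Yellow is off to the right at (458,157). Now the measurement.

```bash
sed -i 's/o\["clock"\].round(2)/round(float(o["clock"]),2)/' w.py; python3 w.py w2; python3 - <<'E'
from h import *
c=load("w2.npz");p=cloud(c,c["T"]);x,y,z=p[...,0],p[...,1],p[...,2]
near=(abs(x-.453)<.08)&(abs(y+.321)<.08)
v,u=np.mgrid[0:400,0:640]
near&=(u>280)&(u<370)&(v>130)&(v<240)
for lo,hi in((.055,.075),(.004,.02)):
    m=near&(z>lo)&(z<hi);P=p[m];print(m.sum(),P.mean(0),cv2.minAreaRect((P[:,:2]*1000).astype(np.float32)),np.median(P[:,2]))
print(np.nanmedian(z[near&(z<.004)]))
E
```

```text
1.37 [[-0.1417, -0.0037, 0.9899, 0.4514], [-0.9899, 0.0025, -0.1417, -0.3217], [-0.002, -1.0, -0.004, 0.1694], [0.0, 0.0, 0.0, 1.0]] [ 1.1  -0.45  1.25] 0.998448070684333
627 [ 0.45215788 -0.32186199  0.06302971] ((451.9455261230469, -323.0177001953125), (39.56500244140625, 11.420913696289062), 82.0389633178711) 0.06325306795225094
3168 [ 0.45240409 -0.3197308   0.0074207 ] ((451.8179626464844, -323.5712585449219), (89.84953308105469, 70.01721954345703), 81.93888092041016) 0.007477065568555097
-0.00021895185276921136
```

```bash
python3 - <<'E'
from h import *
from workcell import *
o=get_obs();cy=np.radians(-8.05)
print(delta(o,[.452,-.3228,.025],toolR([0,0,-1],[np.cos(cy),np.sin(cy),0])))
E
```

```text
(array([ 0.0007,  0.1466, -0.0005]), array([ 0.0006, -0.0015, -0.0003]))
```

Request:
{"name": "send_rows", "arguments": {
  "motion": [
    [100,0.001,0.04,0,0,0,0],
    [100,0.001,0.08,0,0,0,0],
    [100,0.001,0.11,0,0,0,0],
    [100,0.001,0.13,0,0,0,0],
    [100,0.001,0.146,0,0,0,0],
    [100,0.001,0.146,0,0,0,0],
    [0,0.001,0.146,0,0,0,0],
    [0,0.001,0.146,0,0,0,0],
    [0,0.001,0.146,0,0,0,0],
    [0,0.001,0.146,0,0,0,0]
  ],
  "squeeze": 100
}}

```text
clock: 2.25
position: [0.4537, -0.3237, 0.027]
ee_rot: [0.463, -0.533, 0.535, -0.464]
ft_force: [0.2, 0.1, 0.1]
grip_width: 0.452
```

Request:
{"name": "send_rows", "arguments": {
  "motion": [
    [0,0,0,0,0,0,0],
    [0,0,0,0,0,0,0],
    [0,0,0,0,0,0,0],
    [0,0,0,0,0,0,0]
  ]
}}

```text
clock: 2.58
position: [0.4533, -0.3233, 0.0261]
ee_rot: [0.463, -0.534, 0.534, -0.464]
ft_force: [-0.9, 0.5, 6.0]
grip_width: 0.127
```

Request:
{"name": "send_rows", "arguments": {
  "motion": [
    [0,0,-0.02,0,0,0,0],
    [0,0,-0.05,0,0,0,0],
    [0,0,-0.09,0,0,0,0],
    [0,0,-0.13,0,0,0,0],
    [0,0,-0.17,0,0,0,0],
    [0,0,-0.21,0,0,0,0],
    [0,0,-0.25,0,0,0,0],
    [0,0,-0.28,0,0,0,0],
    [0,0,-0.28,0,0,0,0]
  ]
}}

```text
clock: 3.33
position: [0.4546, -0.3238, 0.3122]
ee_rot: [0.463, -0.531, 0.537, -0.464]
ft_force: [-0.3, -0.3, -0.8]
grip_width: 0.123
```

```bash
python3 w.py w3; python3 - <<'E'
from h import *
from workcell import *
c=load("w3.npz");p=cloud(c,np.eye(4)) # tool frame
v,u=np.mgrid[0:400,0:640]
print(p[180:190,320][:,:])
o=get_obs()
yaw=np.radians(27.55);n=np.array([-np.sin(np.pi/6)*np.cos(yaw),-np.sin(np.pi/6)*np.sin(yaw),np.cos(np.pi/6)])
up=np.array([np.cos(np.pi/6)*np.cos(yaw),np.cos(np.pi/6)*np.sin(yaw),.5])
Rt=toolR(-n,up)
print(n,up,delta(o,np.array([.5986,.2165,.135])+n*.15,Rt))
E
```

```text
3.33 [[-0.1406, 0.0077, 0.99, 0.4546], [-0.9901, -0.0057, -0.1406, -0.3238], [0.0045, -1.0, 0.0084, 0.3122], [0.0, 0.0, 0.0, 1.0]] [-0.28 -0.33 -0.79] 0.12272245076257637
[[-0.03592216  0.0190002  -0.00063054]
 [-0.03525257  0.0195421  -0.0006334 ]
 [-0.03496813  0.01826683 -0.00062955]
 [-0.03430236  0.01877618 -0.0006323 ]
 [-0.03373047  0.01884112 -0.0006334 ]
 [-0.03329939  0.01827349 -0.00063216]
 [-0.03284805  0.01780724 -0.00063129]
 [-0.03198107  0.01914282 -0.00063712]
 [-0.03175665  0.01770463 -0.00063263]
 [-0.03109236  0.01814541 -0.00063514]]
[-0.44330377 -0.23126125  0.8660254 ] [0.76782466 0.40055624 0.5       ] (array([-0.5113,  0.0423,  0.0062]), array([ 0.5024, -0.6061,  0.1668]))
```

View pics/w3.png

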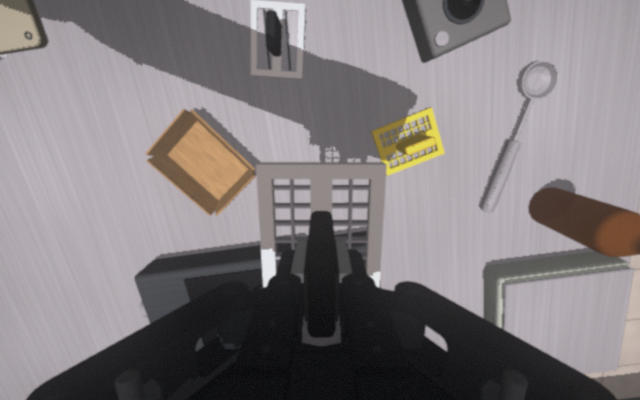

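```bash
cat > held.py <<'E'
from h import *
import sys
c=load(sys.argv[1]);p=cloud(c,np.eye(4))
m=(abs(p[...,0]+.02)<.04)&(abs(p[...,2])<.05)&(p[...,1]>.008)&(p[...,1]<.03)
m&=(c["pixels"].min(-1)>70)
P=p[m]
for _ in range(6):
    A=np.c_[P[:,0],P[:,2],np.ones(len(P))];k,*_=np.linalg.lstsq(A,P[:,1],rcond=None)
    P=P[abs(A@k-P[:,1])<.003]
print(len(P),"plane y=",k,"z range",np.percentile(P[:,2],[.5,99.5]),"xmin",np.percentile(P[:,0],[.3,1,3]))
m2=m&(abs(p[...,0]*k[0]+p[...,2]*k[1]+k[2]-p[...,1])<.003)
ed=[]
Z=P[:,2];X=P[:,0]
for a in np.arange(-.03,.03,.004):
    s=(Z>=a)&(Z<a+.004); 
    if s.sum()>5: ed.append((a+.002,X[s].min()))
ed=np.array(ed);print(np.polyfit(ed[:,0],ed[:,1],1), ed[:,1].round(4))
for a in np.arange(-.045,-.02,.003):
    s=(X>=a)&(X<a+.003)
    if s.sum()>5: print(round(a,3),Z[s].min().round(4),Z[s].max().round(4))
E
python3 held.py w3.npz
```

```text
6886 plane y= [0.00763073 0.00071641 0.01883322] z range [-0.03526363  0.03437776] xmin [-0.04474489 -0.04463853 -0.04422289]
[ 0.0003637  -0.04478262] [-0.0448 -0.0448 -0.0447 -0.0449 -0.0448 -0.0447 -0.0448 -0.0447 -0.0447
 -0.0447 -0.0449 -0.0447 -0.0448 -0.0447 -0.0448]
-0.045 -0.0356 0.0344
-0.042 -0.0352 0.0345
-0.039 -0.0353 0.0347
-0.036 -0.0355 0.0343
-0.033 -0.0352 0.0346
-0.03 -0.0354 0.0347
-0.027 -0.0355 0.0342
-0.024 -0.0351 0.0345
-0.021 -0.0354 0.0346
```

```bash
cat > bedp.py <<'E'
from h import *
yaw=np.radians(27.55)
def bedframe(c0=(.5986,.2165,.135),yaw=yaw):
    s,c=.5,np.sqrt(.75)
    n=np.array([-s*np.cos(yaw),-s*np.sin(yaw),c]);up=np.array([c*np.cos(yaw),c*np.sin(yaw),.5])
    return np.array(c0),n,up,np.cross(n,up)
E
python3 - <<'E'
from bedp import *
from workcell import *
o=get_obs();c0,n,up,left=bedframe()
print(pose(o).round(4)[:3,3],delta(o,c0+n*.2,toolR(-n,up)))
E
```

```text
[ 0.4539 -0.3234  0.3086] (array([-0.4967, -0.0011, -0.0139]), array([ 0.5024, -0.6061,  0.1668]))
```

Request:
{"name": "send_rows", "arguments": {
  "motion": [
    [0,-0.04,0,0,0.05,-0.06,0.017],
    [0,-0.08,0,0,0.1,-0.12,0.033],
    [0,-0.12,0,0,0.15,-0.18,0.05],
    [0,-0.16,0,0,0.2,-0.24,0.067],
    [0,-0.2,0,0,0.25,-0.3,0.083],
    [0,-0.24,0,0,0.3,-0.36,0.1],
    [0,-0.28,0,-0.005,0.35,-0.42,0.117],
    [0,-0.32,0,-0.01,0.4,-0.48,0.133],
    [0,-0.36,0,-0.014,0.45,-0.54,0.15],
    [0,-0.4,0,-0.014,0.502,-0.606,0.167]
  ]
}}

```text
clock: 4.22
position: [0.4938, 0.0766, 0.3036]
ee_rot: [-0.428, 0.261, -0.447, 0.741]
ft_force: [1.7, -0.1, -1.7]
grip_width: 0.129
```

```bash
python3 - <<'E'
from bedp import *
from workcell import *
o=get_obs();c0,n,up,left=bedframe()
print(pose(o).round(4)[:3,3],delta(o,c0+n*.2,toolR(-n,up)))
E
```

```text
[0.4938 0.0766 0.3036] (array([-0.0755,  0.025 ,  0.0522]), array([ 0.0027, -0.0011, -0.0055]))
```

Request:
{"name": "send_rows", "arguments": {
  "motion": [
    [0,-0.03,0.01,0.02,0,0,0],
    [0,-0.06,0.02,0.04,0,0,0],
    [0,-0.075,0.025,0.052,0.003,-0.001,-0.005],
    [0,-0.075,0.025,0.052,0.003,-0.001,-0.005],
    [0,-0.075,0.025,0.052,0.003,-0.001,-0.005]
  ]
}}

```text
clock: 4.63
position: [0.5107, 0.1688, 0.3083]
ee_rot: [-0.428, 0.26, -0.448, 0.74]
ft_force: [-0.6, -1.3, -2.1]
grip_width: 0.125
```

```bash
python3 w.py w4; python3 held.py w4.npz | head -2; python3 - <<'E'
from bedp import *
from workcell import *
o=get_obs();c0,n,up,left=bedframe()
print(pose(o).round(4)[:3,3],delta(o,c0+n*.2,toolR(-n,up)))
for nm in ("side","top"):
    c=camera(nm);np.savez(nm+"1.npz",**c);cv2.imwrite(f"pics/{nm}1.png",c["pixels"][...,::-1])
E
```

```text
4.63 [[0.4626, 0.4412, 0.769, 0.5107], [-0.8866, 0.2313, 0.4006, 0.1688], [-0.0011, -0.8671, 0.4982, 0.3083], [0.0, 0.0, 0.0, 1.0]] [-0.59 -1.32 -2.14] 0.12526351598996974
6917 plane y= [0.00598898 0.00026273 0.01850216] z range [-0.03566145  0.0339674 ] xmin [-0.04474054 -0.04463676 -0.0442623 ]
[ 0.00063659 -0.04477513] [-0.0448 -0.0448 -0.0447 -0.0447 -0.0448 -0.0449 -0.0448 -0.0448 -0.0447
[0.5109 0.1674 0.3083] (array([-0.003 ,  0.0003,  0.0003]), array([ 0.0021, -0.0024, -0.0002]))
```

View pics/w4.png

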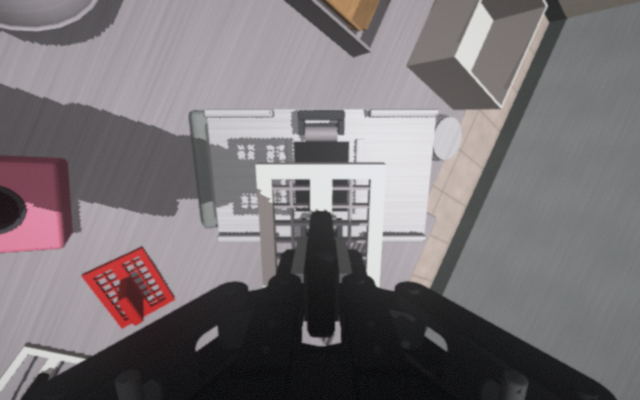

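```bash
python3 w.py w5; cat > bedm.py <<'E'
from bedp import *
import sys
c=load(sys.argv[1]);p=cloud(c,np.eye(4));px=c["pixels"].astype(int)
h0=float(sys.argv[2])
# plane fit around expected
m=(abs(p[...,0])<.1)&(abs(p[...,2])<.14)&(abs(p[...,1]-h0)<.008)
P=p[m]
for _ in range(8):
    A=np.c_[P[:,0],P[:,2],np.ones(len(P))];k,*_=np.linalg.lstsq(A,P[:,1],rcond=None);P=P[abs(A@k-P[:,1])<.0025]
print(len(P),"plane y = %.4f x + %.4f z + %.4f"%tuple(k))
r=cv2.minAreaRect((P[:,[0,2]]*1000).astype(np.float32));print("bed rect (tool x,z)",r)
X,Z=P[:,0],P[:,2]
print("left edge x",np.percentile(X,[.2,.5]),"right",np.percentile(X,[99.5,99.8]),"z",np.percentile(Z,[.2,.5,99.5,99.8]))
def edges(m,name):
    q=p[m];print(name,m.sum(),np.percentile(q[:,0],[1,50,99]).round(4),np.percentile(q[:,2],[1,50,99]).round(4))
v,u=np.mgrid[0:400,0:640]
on=abs(p[...,1]-(k[0]*p[...,0]+k[1]*p[...,2]+k[2]))<.003
dk=on&(px.max(-1)<40)&(abs(p[...,0])<.045)&(abs(p[...,2])<.045)
edges(dk,"dark pocket")
hh=(k[0]*p[...,0]+k[1]*p[...,2]+k[2])-p[...,1]
ro=(hh>.012)&(hh<.03)&(abs(p[...,2])<.06)&(abs(p[...,0])>.035)&(abs(p[...,0])<.09)
edges(ro&(p[...,0]<0),"left roller/housing >12mm")
led=(hh>.0035)&(hh<.007)&(abs(p[...,2])<.06)&(abs(p[...,0])<.045)
edges(led&(p[...,2]>0),"upper ledge");edges(led&(p[...,2]<0),"lower ledge")
E
python3 bedm.py w5.npz 0.2
python3 - <<'E'
from h import *
c=load("w5.npz");crop(c,180,90,470,270,2.7,"pics/w5c.png")
E
```

```text
4.78 [[0.4592, 0.4425, 0.7703, 0.5113], [-0.8884, 0.2302, 0.3973, 0.1666], [-0.0015, -0.8667, 0.4988, 0.3088], [0.0, 0.0, 0.0, 1.0]] [-0.54 -0.21 -0.55] 0.12583127110327058
17390 plane y = 0.0020 x + -0.0019 z + 0.2005
bed rect (tool x,z) ((-3.8097152709960938, -0.8915023803710938), (150.03851318359375, 251.30618286132812), 0.05382232367992401)
left edge x [-0.07874948 -0.07776584] right [0.06770211 0.06960706] z [-0.12551078 -0.12506843  0.12325694  0.12379937]Traceback (most recent call last):
  File "bedm.py", line 19, in <module>
    edges(dk,"dark pocket")
    ~~~~~^^^^^^^^^^^^^^^^^^
  File "bedm.py", line 15, in edges
    q=p[m];print(name,m.sum(),np.percentile(q[:,0],[1,50,99]).round(4),np.percentile(q[:,2],[1,50,99]).round(4))
                              ~~~~~~~~~~~~~^^^^^^^^^^^^^^^^^^
    return _quantile_unchecked(
        a, q, axis, out, overwrite_input, method, keepdims, weights)
    return _ureduce(a,
                    func=_quantile_ureduce_func,
    ...<5 lines>...
                    overwrite_input=overwrite_input,
                    method=method)
    r = func(a, **kwargs)
    result = _quantile(arr,
                       quantiles=q,
    ...<2 lines>...
                       out=out,
                       weights=wgt)
    slices_having_nans = np.isnan(arr[-1, ...])
                                  ~~~^^^^^^^^^
IndexError: index -1 is out of bounds for axis 0 with size 0
```

View pics/w5c.png

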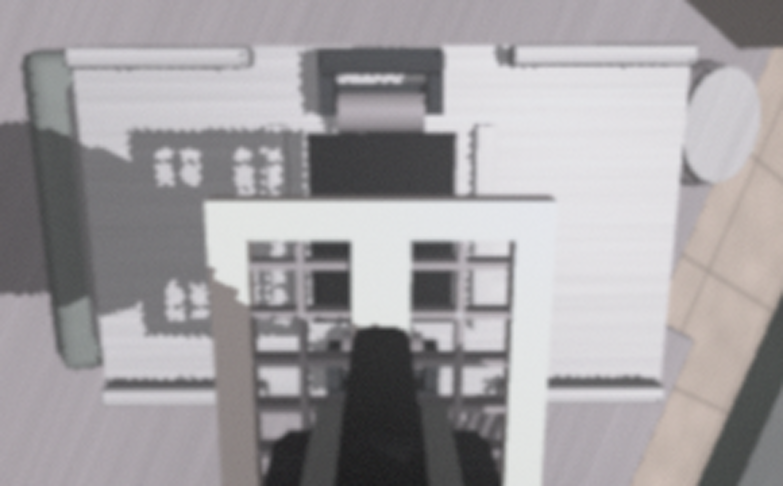

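```bash
sed -i 's/px.max(-1)<40/px.max(-1)<60/' bedm.py; python3 bedm.py w5.npz 0.2|tail -4
```

```text
dark pocket 61 [0.0043 0.0213 0.0273] [-0.0287 -0.0238 -0.0168]
left roller/housing >12mm 1375 [-0.0777 -0.0635 -0.047 ] [-0.0585 -0.0013  0.0582]
upper ledge 325 [-0.0447 -0.0196  0.0393] [0.0381 0.042  0.0461]
lower ledge 320 [-0.0441 -0.0198  0.0391] [-0.0478 -0.0438 -0.0398]
```

Request:
{"name": "send_rows", "arguments": {
  "motion": [
    [0,-0.004,0.03,0,0,0,0],
    [0,-0.004,0.06,0,0,0,0],
    [0,-0.004,0.09,0,0,0,0],
    [0,-0.004,0.115,0,0,0,0],
    [0,-0.004,0.13,0,0,0,0],
    [0,-0.004,0.135,0,0,0,0],
    [0,-0.004,0.135,0,0,0,0],
    [0,-0.004,0.135,0,0,0,0],
    [0,-0.004,0.135,0,0,0,0]
  ]
}}

```text
clock: 5.58
position: [0.5697, 0.2023, 0.1934]
ee_rot: [-0.427, 0.26, -0.45, 0.74]
ft_force: [0.3, 0.5, -2.1]
grip_width: 0.128
```

```bash
python3 w.py w6; python3 held.py w6.npz | head -2;  python3 bedm.py w6.npz 0.065; python3 - <<'E'
from h import *
c=load("w6.npz");crop(c,120,60,540,340,1.9,"pics/w6c.png")
E
```

```text
5.58 [[0.4602, 0.4441, 0.7688, 0.5697], [-0.8878, 0.2304, 0.3984, 0.2023], [-0.0002, -0.8658, 0.5003, 0.1934], [0.0, 0.0, 0.0, 1.0]] [ 0.34  0.52 -2.09] 0.1275845419807098
6858 plane y= [0.00606264 0.00081718 0.01850718] z range [-0.03576932  0.0339194 ] xmin [-0.04476733 -0.04465871 -0.04425596]
[ 0.00270373 -0.04480095] [-0.0448 -0.0449 -0.0448 -0.045  -0.0448 -0.0448 -0.0448 -0.0448 -0.0447
42812 plane y = 0.0022 x + -0.0001 z + 0.0664
bed rect (tool x,z) ((-1.7754058837890625, -2.5232467651367188), (144.4516143798828, 251.53160095214844), 0.02707982249557972)
left edge x [-0.07389668 -0.07322509] right [0.06679367 0.06797681] z [-0.12720662 -0.12659379  0.12157425  0.12219125]
dark pocket 1672 [-0.0255 -0.0002  0.0274] [-0.0323 -0.0143  0.0266]
left roller/housing >12mm 3955 [-0.0733 -0.0593 -0.0419] [-0.0581 -0.0021  0.058 ]
upper ledge 255 [-0.0434 -0.0186  0.0422] [0.0363 0.0437 0.0446]
lower ledge 682 [-0.0429 -0.006   0.0436] [-0.0495 -0.0474 -0.0422]
```

View pics/w6c.png

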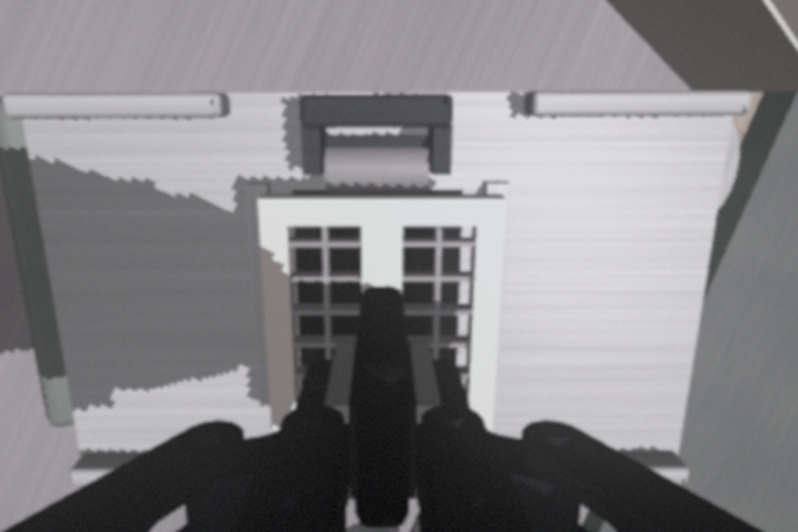

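Request:
{"name": "send_rows", "arguments": {
  "motion": [
    [0,0.0005,0.006,-0.0015,0,0,0],
    [0,0.0005,0.012,-0.0015,0,0,0],
    [0,0.0005,0.017,-0.0015,0,0,0],
    [0,0.0005,0.021,-0.0015,0,0,0],
    [0,0.0005,0.024,-0.0015,0,0,0],
    [0,0.0005,0.027,-0.0015,0,0,0],
    [0,0.0005,0.029,-0.0015,0,0,0],
    [0,0.0005,0.031,-0.0015,0,0,0]
  ]
}}

```text
clock: 6.3
position: [0.5827, 0.2087, 0.1657]
ee_rot: [-0.427, 0.259, -0.45, 0.74]
ft_force: [-1.6, -1.6, 0.6]
grip_width: 0.13
```

```bash
python3 w.py w7; python3 held.py w7.npz | head -2;  python3 bedm.py w7.npz 0.037|head -3
```

```text
6.3 [[0.4607, 0.4444, 0.7683, 0.5827], [-0.8876, 0.2304, 0.3989, 0.2087], [0.0002, -0.8657, 0.5006, 0.1657], [0.0, 0.0, 0.0, 1.0]] [-1.62 -1.63  0.57] 0.1299876387005439
7701 plane y= [0.06023597 0.00228385 0.01976463] z range [-0.03568361  0.03383989] xmin [-0.05992067 -0.05947504 -0.05852602]
[ 0.00287869 -0.05784108] [-0.0447 -0.0598 -0.0598 -0.06   -0.06   -0.0599 -0.0599 -0.06   -0.06
51663 plane y = 0.0024 x + 0.0002 z + 0.0352
bed rect (tool x,z) ((-2.3199005126953125, -1.1634368896484375), (251.83250427246094, 144.1298065185547), 89.91270446777344)
left edge x [-0.0743165  -0.07374567] right [0.06279783 0.06601434] z [-0.12600382 -0.12541072  0.12303783  0.12358453]
```

Request:
{"name": "send_rows", "arguments": {
  "motion": [
    [0,0,0.002,0,0,0,0],
    [0,0,0.004,0,0,0,0],
    [0,0,0.006,0,0,0,0],
    [0,0,0.008,0,0,0,0],
    [0,0,0.0095,0,0,0,0],
    [0,0,0.0095,0,0,0,0],
    [0,0,0.0095,0,0,0,0]
  ]
}}

```text
clock: 6.93
position: [0.5866, 0.2109, 0.1576]
ee_rot: [-0.428, 0.26, -0.45, 0.74]
ft_force: [-12.6, -7.3, 14.6]
grip_width: 0.129
```

```bash
python3 w.py w8; python3 bedm.py w8.npz 0.027|head -3; sed -i 's/abs(p\[...,0\]+.02)<.04/abs(p[...,0]+.02)<.026/' held.py;python3 held.py w8.npz | head -2;  python3 - <<'E'
from h import *
c=load("w8.npz");crop(c,120,60,540,340,1.9,"pics/w8c.png")
E
```

```text
6.93 [[0.4606, 0.4436, 0.7688, 0.5866], [-0.8876, 0.2298, 0.3992, 0.2109], [0.0004, -0.8663, 0.4996, 0.1576], [0.0, 0.0, 0.0, 1.0]] [-12.61  -7.34  14.58] 0.12930004387740174
56369 plane y = 0.0025 x + -0.0009 z + 0.0260
bed rect (tool x,z) ((-2.6028823852539062, -1.3075637817382812), (143.15884399414062, 252.1112060546875), 0.028631309047341347)
left edge x [-0.07406725 -0.07351032] right [0.06170468 0.06622711] z [-0.12572864 -0.12518766  0.12319005  0.1237516 ]
7481 plane y= [0.0264278  0.00165623 0.01992539] z range [-0.04769289  0.04569007] xmin [-0.0447685  -0.04437441 -0.04323585]
[-0.01192037 -0.04256801] [-0.0449 -0.0449 -0.0449 -0.0407 -0.0407 -0.0406 -0.0406 -0.0405 -0.0406
```

View pics/w8c.png

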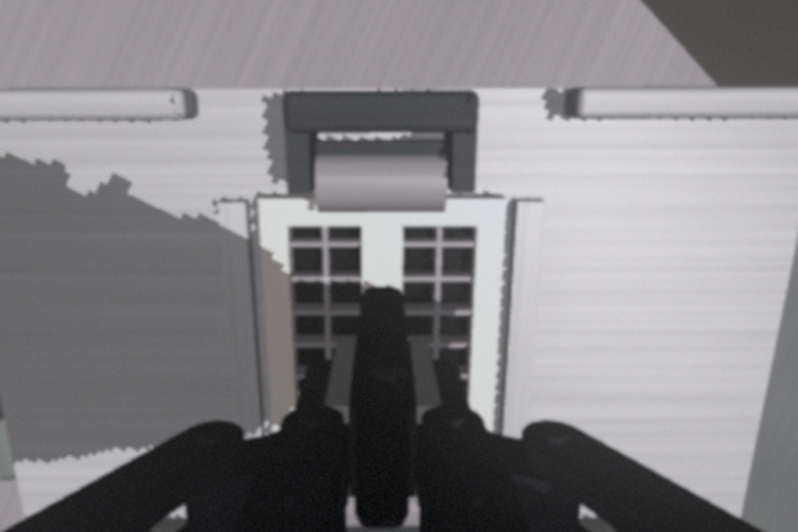

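Request:
{"name": "send_rows", "arguments": {
  "motion": [
    [0,0,0.0015,0,0,0,0],
    [0,0,0.0015,0,0,0,0],
    [0,0,0,0,0,0,0],
    [50,0,0,0,0,0,0],
    [50,0,0,0,0,0,0],
    [50,0,0,0,0,0,0],
    [50,0,0,0,0,0,0],
    [50,0,-0.03,0,0,0,0],
    [50,0,-0.06,0,0,0,0],
    [50,0,-0.1,0,0,0,0]
  ]
}}

```text
clock: 7.82
position: [0.545, 0.1898, 0.2355]
ee_rot: [-0.428, 0.262, -0.448, 0.74]
ft_force: [-0.8, -1.7, 0.3]
grip_width: 0.501
```

Request:
{"name": "send_rows", "arguments": {
  "motion": [
    [50,0,-0.03,0,0,0,0],
    [50,0,-0.06,0,0,0,0],
    [50,0,-0.06,0,0,0,0],
    [50,0,-0.06,0,0,0,0]
  ]
}}

```text
clock: 8.15
position: [0.52, 0.1745, 0.2896]
ee_rot: [-0.428, 0.259, -0.452, 0.739]
ft_force: [0.3, -0.4, -0.1]
grip_width: 0.498
```

```bash
python3 w.py w9; cat > seat.py <<'E'
from bedp import *
import sys
c=load(sys.argv[1]);h0=float(sys.argv[2]);p=cloud(c,np.eye(4))
m=(abs(p[...,0])<.1)&(abs(p[...,2])<.14)&(abs(p[...,1]-h0)<.006)
P=p[m]
for _ in range(8):
    A=np.c_[P[:,0],P[:,2],np.ones(len(P))];k,*_=np.linalg.lstsq(A,P[:,1],rcond=None);P=P[abs(A@k-P[:,1])<.0025]
print("bed",k,cv2.minAreaRect((P[:,[0,2]]*1000).astype(np.float32)), np.percentile(P[:,2],[.2,99.8]),np.percentile(P[:,0],[.2,99.8]))
h=(k[0]*p[...,0]+k[1]*p[...,2]+k[2])-p[...,1]
r=(abs(p[...,0])<.06)&(abs(p[...,2])<.06)
f=r&(h>.0065)&(h<.011)&(c["pixels"].min(-1)>60)
Q=p[f];A=np.c_[Q[:,0],Q[:,2],np.ones(len(Q))];kk=np.linalg.lstsq(A,h[f],rcond=None)[0]
print("frame h: slope",kk,"median",np.median(h[f]),f.sum(),cv2.minAreaRect((Q[:,[0,2]]*1000).astype(np.float32)),np.percentile(Q[:,2],[.5,99.5]),np.percentile(Q[:,0],[.5,99.5]))
t=r&(h>.058)&(h<.07);Q=p[t];print("handle top h",np.median(h[t]),cv2.minAreaRect((Q[:,[0,2]]*1000).astype(np.float32)))
E
python3 seat.py w9.npz .18
```

```text
8.15 [[0.458, 0.4456, 0.7692, 0.52], [-0.8889, 0.2258, 0.3985, 0.1745], [0.0038, -0.8663, 0.4995, 0.2896], [0.0, 0.0, 0.0, 1.0]] [ 0.3  -0.44 -0.1 ] 0.4977081495388748
bed [ 0.00702529 -0.00112888  0.17814919] ((-1.5478897094726562, -1.2584152221679688), (250.68397521972656, 149.45016479492188), 89.97013092041016) [-0.12583044  0.12334998] [-0.07622139  0.07164437]
frame h: slope [ 2.17686076e-04 -2.14116046e-05  7.89167782e-03] median 0.007863540663963914 2482 ((-2.024463653564453, -1.5580940246582031), (115.31436920166016, 92.22227478027344), 0.4075179100036621) [-0.03606827  0.03371148] [-0.04704231  0.04736679]
handle top h 0.06355005298502366 ((-2.0750885009765625, -0.9029512405395508), (11.39946174621582, 39.435787200927734), 89.50630187988281)
```

View pics/w9.png

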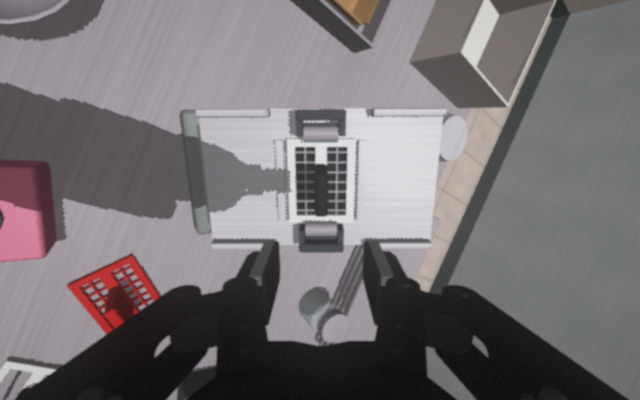

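The cassette is seated. Its frame top is 7.9 mm above the bed with no slope and it is centred within about 1 mm. Both rollers, at (321,130) and (321,230), lie over its edges. Next is the jog stick.

```bash
python3 - <<'E'
from bedp import *
from workcell import *
o=get_obs();print(o["joint_pos"].round(2))
b=np.radians(15.7);bx=np.array([np.cos(b),np.sin(b),0]);by=np.array([-np.sin(b),np.cos(b),0])
for s in(1,-1):
    for P in ([.53,.0,.33],):
        print(s,delta(o,P,toolR([0,0,-1],s*by)))
E
```

```text
[ 0.74 -0.3  -0.91  1.98 -0.48  0.87  0.49]
1 (array([ 0.1602, -0.0714, -0.0408]), array([-0.4351, -1.3347,  0.3576]))
-1 (array([ 0.1602, -0.0714, -0.0408]), array([-0.3776,  1.7288, -0.4594]))
```

Request:
{"name": "send_rows", "arguments": {
  "motion": [
    [50,0,-0.04,0,0,0,0],
    [50,0.16,-0.0714,-0.041,-0.378,1.729,-0.459],
    [50,0.16,-0.0714,-0.041,-0.378,1.729,-0.459],
    [50,0.16,-0.0714,-0.041,-0.378,1.729,-0.459],
    [50,0.16,-0.0714,-0.041,-0.378,1.729,-0.459],
    [50,0.16,-0.0714,-0.041,-0.378,1.729,-0.459],
    [50,0.16,-0.0714,-0.041,-0.378,1.729,-0.459],
    [50,0.16,-0.0714,-0.041,-0.378,1.729,-0.459],
    [50,0.16,-0.0714,-0.041,-0.378,1.729,-0.459],
    [50,0.16,-0.0714,-0.041,-0.378,1.729,-0.459]
  ]
}}

```text
clock: 9.03
position: [0.5298, 0.0005, 0.3287]
ee_rot: [0.25, -0.587, 0.667, -0.384]
ft_force: [0.5, -0.1, -0.2]
grip_width: 0.497
```

```bash
cat > jog.py <<'E'
from bedp import *
from workcell import *
import sys
P=[float(a) for a in sys.argv[1:4]]
o=get_obs();b=np.radians(15.7);by=np.array([-np.sin(b),np.cos(b),0])
print(o["joint_pos"].round(2),o["position"].round(4),delta(o,P,toolR([0,0,-1],-by)))
E
python3 jog.py .60 -.12 .27
```

```text
[ 1.11 -0.07 -1.13  1.69 -0.04  1.26 -0.66] [5.298e-01 5.000e-04 3.287e-01] (array([0.0634, 0.0746, 0.1154]), array([-0.1413,  0.66  , -0.1752]))
```

Hover with the fingers centred over the knob, well above, then look. The opening is set to 70%, about 60 mm.

Request:
{"name": "send_rows", "arguments": {
  "motion": [
    [70,0.063,0.075,0.115,-0.141,0.66,-0.175],
    [70,0.063,0.075,0.115,-0.141,0.66,-0.175],
    [70,0.063,0.075,0.115,-0.141,0.66,-0.175],
    [70,0.063,0.075,0.115,-0.141,0.66,-0.175],
    [70,0.063,0.075,0.115,-0.141,0.66,-0.175],
    [70,0.063,0.075,0.115,-0.141,0.66,-0.175],
    [70,0.063,0.075,0.115,-0.141,0.66,-0.175],
    [70,0.063,0.075,0.115,-0.141,0.66,-0.175]
  ]
}}

```text
clock: 9.7
position: [0.6012, -0.1186, 0.2691]
ee_rot: [-0.099, 0.7, -0.7, 0.101]
ft_force: [-0.6, 0.9, 0.9]
grip_width: 0.698
```

```bash
python3 jog.py .649 -.1507 .10;python3 w.py w10; python3 - <<'E'
from h import *
c=load("w10.npz");p=cloud(c,c["T"]);x,y,z=p[...,0],p[...,1],p[...,2]
m=(abs(x-.649)<.03)&(abs(y+.15)<.03)&(z>.112)&(z<.14)
P=p[m]; A=np.c_[2*P,np.ones(len(P))]; s=np.linalg.lstsq(A,(P**2).sum(1),rcond=None)[0]
print("knob sphere",s[:3],np.sqrt(s[3]+s[:3]@s[:3]),len(P))
m=(abs(x-.65)<.08)&(abs(y+.15)<.08)&(z>.046)&(z<.054)
print(cv2.minAreaRect((p[m][:,:2]*1000).astype(np.float32)))
E
```

```text
[ 0.84  0.45 -0.98  1.4   0.37  1.48 -1.42] [ 0.6012 -0.1186  0.2691] (array([-0.0366,  0.1692,  0.0442]), array([ 0.0001,  0.0102, -0.002 ]))
9.7 [[-0.9599, 0.0019, 0.2804, 0.6012], [-0.2804, 0.0006, -0.9599, -0.1186], [-0.002, -1.0, -0.0001, 0.2691], [0.0, 0.0, 0.0, 1.0]] [-0.64  0.91  0.93] 0.6983573295367824
knob sphere [ 0.64853004 -0.15100917  0.12023695] 0.012560546528776311 583
((648.4633178710938, -150.7738037109375), (99.17867279052734, 89.31253814697266), 15.497354507446289)
```

View pics/w10.png

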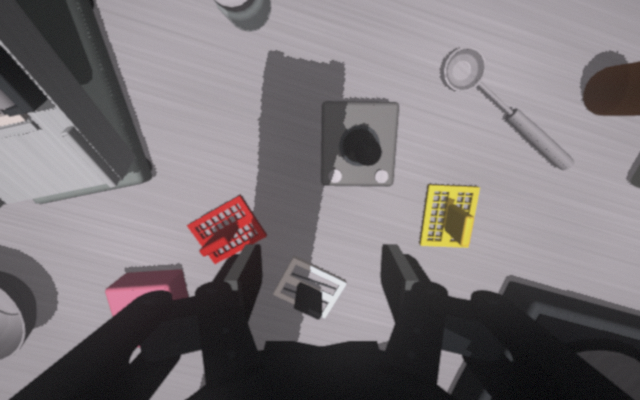

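Request:
{"name": "send_rows", "arguments": {
  "motion": [
    [70,-0.018,0,0.022,0,0.01,0],
    [70,-0.036,0.02,0.0445,0,0.01,0],
    [70,-0.036,0.055,0.0445,0,0.01,0],
    [70,-0.036,0.09,0.0445,0,0.01,0],
    [70,-0.036,0.12,0.0445,0,0.01,0],
    [70,-0.036,0.15,0.0445,0,0.01,0],
    [70,-0.036,0.168,0.0445,0,0.01,0],
    [70,-0.036,0.179,0.0445,0,0.01,0],
    [70,-0.036,0.179,0.0445,0,0.01,0],
    [70,-0.036,0.179,0.0445,0,0.01,0]
  ]
}}

```text
clock: 10.58
position: [0.6482, -0.1527, 0.093]
ee_rot: [0.094, -0.7, 0.701, -0.097]
ft_force: [0.3, -0.4, -0.0]
grip_width: 0.698
```

```bash
python3 jog.py .6485 -.151 .09; python3 - <<'E'
from h import *
from workcell import *
c=camera("side");crop(c,230,120,390,260,4,"pics/s2.png")
E
```

```text
[ 0.76  0.68 -0.87  1.47  0.54  1.24 -1.47] [ 0.6482 -0.1527  0.093 ] (array([-0.0008,  0.003 , -0.0016]), array([-0.0028, -0.0033, -0.0032]))
```

View pics/s2.png

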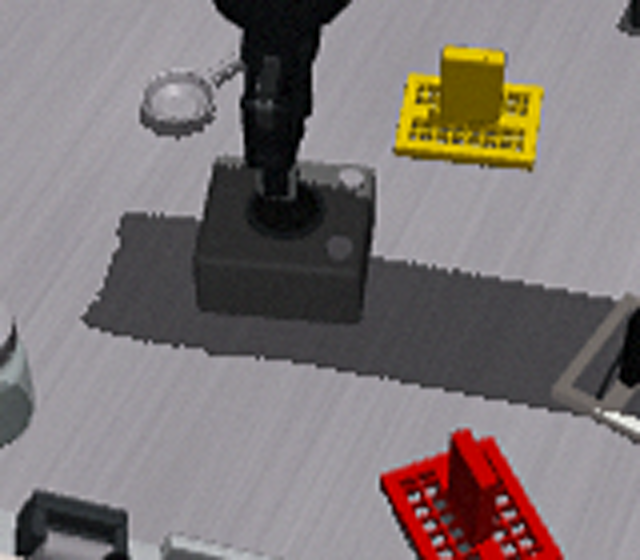

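Request:
{"name": "send_rows", "arguments": {
  "motion": [
    [70,0,0,-0.008,0,0,0],
    [70,0,0,-0.014,0,0,0],
    [70,0,0,-0.019,0,0,0],
    [70,0,0,-0.025,0,0,0],
    [70,0,0,-0.031,0,0,0],
    [70,0,0,-0.037,0,0,0],
    [70,0,0,-0.042,0,0,0],
    [70,0,0,-0.046,0,0,0],
    [70,0,0,-0.046,0,0,0],
    [70,0,0,-0.046,0,0,0]
  ]
}}

```text
clock: 11.47
position: [0.6357, -0.1088, 0.0918]
ee_rot: [0.094, -0.7, 0.702, -0.096]
ft_force: [0.5, -2.8, -0.6]
grip_width: 0.695
```

```bash
python3 jog.py .6485 -.151 .09; python3 - <<'E'
from h import *
from workcell import *
c=camera("side");np.savez("s3.npz",**c);crop(c,230,120,390,260,4,"pics/s3.png")
E
python3 w.py w11
```

```text
[ 0.73  0.65 -0.89  1.53  0.53  1.22 -1.55] [ 0.6357 -0.1088  0.0918] (array([-0.0011,  0.0019,  0.0441]), array([-0.0027, -0.0051, -0.0017]))
11.52 [[-0.9642, 0.0024, 0.2653, 0.6357], [-0.2653, -0.0021, -0.9642, -0.109], [-0.0018, -1.0, 0.0027, 0.0918], [0.0, 0.0, 0.0, 1.0]] [ 0.67 -2.99 -0.6 ] 0.7015074842122102
```

View pics/s3.png

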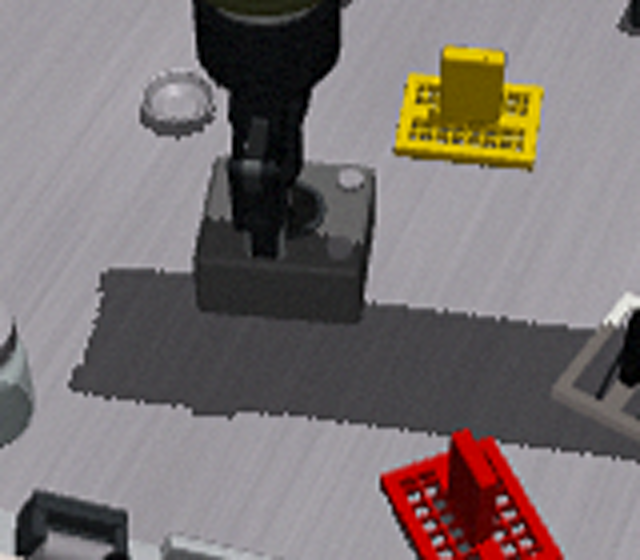

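View pics/w11.png

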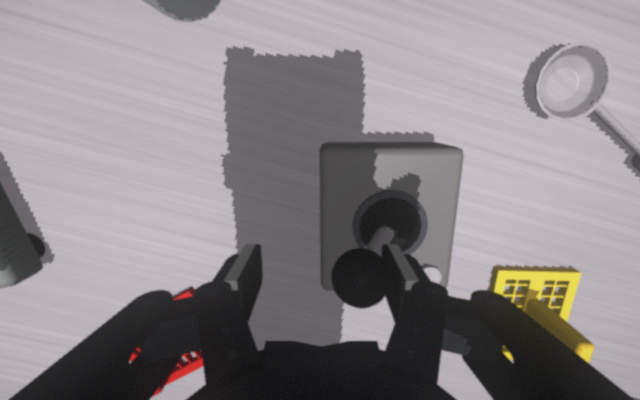

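```bash
python3 - <<'E'
from h import *
c=load("w11.npz");p=cloud(c,c["T"]);v,u=np.mgrid[0:400,0:640]
m=((u-358)**2+(v-278)**2<23**2)
P=p[m];P=P[(P[:,2]>.09)]
A=np.c_[2*P,np.ones(len(P))]; s=np.linalg.lstsq(A,(P**2).sum(1),rcond=None)[0]
d=s[:3]-[.6485,-.151,.05];b=np.radians(15.6)
print(s[:3],np.sqrt(s[3]+s[:3]@s[:3]),len(P),"fore",np.arctan2(d[0]*np.cos(b)+d[1]*np.sin(b),d[2]),"side",np.arctan2(-d[0]*np.sin(b)+d[1]*np.cos(b),d[2]))
E
```

```text
[ 0.64192154 -0.12491656  0.11649861] 0.010846805338296408 1644 fore 0.010198712010124018 side 0.38428902443856217
```

Request:
{"name": "send_rows", "arguments": {
  "motion": [
    [70,0,0,0,0,0,0],
    [70,0,0,0,0,0,0],
    [70,0,0,0,0,0,0],
    [70,0,0,0,0,0,0],
    [70,0,0,0,0,0,0],
    [70,0,0,0,0,0,0],
    [70,0,0,0,0,0,0],
    [70,0,0,0,0,0,0],
    [70,0,0,0,0,0,0],
    [70,0,0,0,0,0,0]
  ]
}}

```text
clock: 12.4
position: [0.6357, -0.1086, 0.0918]
ee_rot: [0.094, -0.7, 0.701, -0.096]
ft_force: [1.0, -2.9, -2.1]
grip_width: 0.702
```

Request:
{"name": "send_rows", "arguments": {
  "motion": [
    [70,0,0,0,0,0,0],
    [70,0,0,0,0,0,0],
    [70,0,0,0,0,0,0],
    [70,0,0,0,0,0,0],
    [70,0,0,0,0,0,0],
    [70,0,0,0,0,0,0],
    [70,0,0,0,0,0,0],
    [70,0,0,0,0,0,0],
    [70,0,0,0,0,0,0],
    [70,0,0,0,0,0,0]
  ]
}}

```text
clock: 13.23
position: [0.6357, -0.1085, 0.0918]
ee_rot: [0.094, -0.7, 0.701, -0.096]
ft_force: [1.3, -3.3, -1.9]
grip_width: 0.702
```

Side tilt is 0.38 rad and fore tilt 0.01 rad, held for about 2 s. Now I'll let it spring back.

Request:
{"name": "send_rows", "arguments": {
  "motion": [
    [70,0,0,0.006,0,0,0],
    [70,0,0,0.013,0,0,0],
    [70,0,0,0.02,0,0,0],
    [70,0,0,0.027,0,0,0],
    [70,0,0,0.034,0,0,0],
    [70,0,0,0.04,0,0,0],
    [70,0,0,0.045,0,0,0],
    [70,0,0,0.045,0,0,0],
    [70,0,-0.02,0.045,0,0,0],
    [70,0,-0.04,0.045,0,0,0]
  ]
}}

```text
clock: 14.07
position: [0.6467, -0.1515, 0.1312]
ee_rot: [0.095, -0.7, 0.701, -0.095]
ft_force: [-0.5, 0.1, 0.1]
grip_width: 0.7
```

Request:
{"name": "send_rows", "arguments": {
  "motion": [
    [70,0,-0.04,0,0,0,0],
    [70,0,-0.08,0,0,0,0],
    [70,0.04,-0.12,0,0,0,0],
    [70,0.08,-0.14,0.03,0,0,0],
    [70,0.1,-0.14,0.06,0,0,0],
    [70,0.1,-0.14,0.08,0,0,0],
    [70,0.1,-0.14,0.08,0,0,0],
    [70,0.1,-0.14,0.08,0,0,0]
  ]
}}

```text
clock: 14.73
position: [0.5714, -0.2577, 0.2718]
ee_rot: [0.093, -0.7, 0.702, -0.094]
ft_force: [0.8, 0.4, -0.1]
grip_width: 0.7
```

```bash
python3 - <<'E'
from bedp import *
from workcell import *
print(get_obs()["ft_force"])
for n in("top","side"):
    c=camera(n);cv2.imwrite(f"pics/{n}9.png",c["pixels"][...,::-1]);p=cloud(c);x,y,z=p[...,0],p[...,1],p[...,2]
    m=(abs(x-.65)<.04)&(abs(y+.15)<.04)&(z>.108)&(z<.14);P=p[m]
    if len(P)>20:
        A=np.c_[2*P,np.ones(len(P))]; s=np.linalg.lstsq(A,(P**2).sum(1),rcond=None)[0];print(n,"knob",s[:3])
    o={"top":np.array([.6006,.2153,.1345]),"side":np.array([.5965,.2176,.1352])}[n]
    _,nn,up,left=bedframe();D=p-o;h=D@nn;a=D@up;b=D@left
    f=(abs(a)<.033)&(abs(b)<.043)&(h>.005)&(h<.012);t=(abs(a)<.03)&(abs(b)<.04)&(h>.058)&(h<.07)
    print("frame h",np.median(h[f]),"handle",np.median(h[t]),a[t].mean(),b[t].mean())
E
```

```text
[ 0.77812085  0.3681211  -0.08015171]
top knob [ 0.65100149 -0.15236874  0.12147219]
frame h 0.007865574498940523 handle 0.06355562832228331 0.0009410082601867002 -0.0003171900217701702
side knob [ 0.64733588 -0.14988395  0.12185552]
frame h 0.007734364132398393 handle 0.06298738656611445 0.0016016397278168148 0.00185918737490505
```

View pics/top9.png

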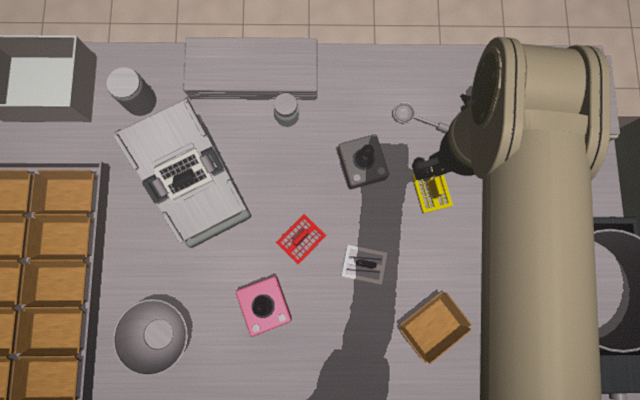

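The dicing cassette is in the pocket at (184,175). The knob is upright at (367,150), back at its starting position. The jar (286,108), the slicing cassette (365,265) and the look-alikes have not moved. The arm is clear of everything, so I'm handing in.

```bash
python3 -c "
from workcell import *
print(hand_in())"
```

```text
the job is handed in; nothing more can be done
None
```

The dicing cassette is snapped home in the pocket. I then held the jog stick over towards the cutter for about 2 s, let it spring back, and handed the job in at about 15 s of the 62 s allowed. The hand-in gives no verdict, so the results below are my own measurements.

- **Cassette:** Its frame top is 7.7 to 7.9 mm above the bed (8 mm expected) and its handle top is 63 to 63.5 mm above it (64 mm expected). A wrist picture taken after letting go showed it flat, with both rollers over its edges, and centred within about 1 mm. In the final pictures it was within about 2 mm of centre.
- **Jog stick:** While held, it measured 0.38 rad towards the cutter and 0.01 rad fore and aft. After release the knob was back within about 1 mm of where it started.
- **Bystanders:** The slicing cassette, the jar and the coloured look-alikes look unmoved in the last top picture. The arm ended clear of everything.
- **Disagreement:** The top and side cameras differed by about 4 mm in absolute position. I averaged them and corrected with the wrist camera, which agreed with the average within about 2 mm.

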